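# Hang washed eye plates on the air-drying rack

## Task

Shut the air valve on the drying rack first, then, with the air off, hang every eye plate standing on the bench from the rack's snap hooks, one plate to a hook, by pushing its ring in through the sprung gate so that the gate snaps shut behind it. When all of them hang freely behind closed gates, open the valve half way (lever at 45 degrees) to blow them dry. Leave the other things on the bench where they are.

Things in the scene. Friction and masses are not known exactly. Their poses are not given: they have to be found in the camera images.
- eye_plate1: stainless eye plate, alike (None if absent): round foot 60 across, 5 thick, with an upright ring of 10 mm round bar, 54 outside, 34 inside; 57 high in all, 0.2 kg. Origin: centre of the foot's underside; z up through the ring. The ring lies in its y-z plane (10 thick along x), ring centre 30 above the origin. Starts standing on its foot on the bench.
- eye_plate2: stainless eye plate, alike (None if absent): round foot 60 across, 5 thick, with an upright ring of 10 mm round bar, 54 outside, 34 inside; 57 high in all, 0.2 kg. Origin: centre of the foot's underside; z up through the ring. The ring lies in its y-z plane (10 thick along x), ring centre 30 above the origin. Starts standing on its foot on the bench.
- eye_plate3: stainless eye plate, alike (None if absent): round foot 60 across, 5 thick, with an upright ring of 10 mm round bar, 54 outside, 34 inside; 57 high in all, 0.2 kg. Origin: centre of the foot's underside; z up through the ring. The ring lies in its y-z plane (10 thick along x), ring centre 30 above the origin. Starts standing on its foot on the bench.
- eye_plate4: stainless eye plate, alike (None if absent): round foot 60 across, 5 thick, with an upright ring of 10 mm round bar, 54 outside, 34 inside; 57 high in all, 0.2 kg. Origin: centre of the foot's underside; z up through the ring. The ring lies in its y-z plane (10 thick along x), ring centre 30 above the origin. Starts standing on its foot on the bench.
- drying_rack: fixed rack, placed anew each run: square rail 25 x 25, 520 long along rack y, mid height 170, front face at rack x = 0, on two posts; below it a drip tray (18 high) and a 20 mm air pipe (rack x = -60, height 55, nozzles to 80). Origin: on the bench under the middle of the rail's front; x to the back, z up. Four level snap hooks stick out of the rail to -x; valve at its -y end.
- hook1 (a point): snap hook 1, rack y = -180, axes as the rack's. Point: centre of the bend's curve, 85 in front of the rail, 170 above the bench. A level loop of 10 mm round bar, centre lines at y = -22 (solid spine) and +22 (nose, gate) from the point; half-round bend of radius 22 at the -x end. The nose ends at x = +10; from there the gate runs along y = +22 to its hinge at x = +73.
- hook2 (a point): snap hook 2, rack y = -60, same shape and axes as hook 1. Any of the hooks: the ring, standing square to the rail, enters from the +y side: its bar presses the gate's free end (x = +12 to +30 from the point) towards -y to the middle of the loop, then moves to -x into the bend behind the nose, and the gate springs shut through the ring.
- hook3 (a point): snap hook 3, rack y = +60, same shape and axes as hook 1. On any of the hooks a plate that hangs properly has its foot down and its origin about 42 below the hook's point, the hook's bar running through its ring.
- hook4 (a point): snap hook 4, rack y = +180, same shape, axes and use as hooks 1 to 3.
- gate1 (a joint): sprung gate of hook 1, 8 mm bar 60 long, turning level about an upright hinge: 0 shut against the nose, grows as its free end is pressed inward (towards rack -y), stop at 0.62 rad; about 2.5 N at the free end to start it, 5 N at the stop; springs shut by itself.
- gate2 (a joint): sprung gate of hook 2, 8 mm bar 60 long, turning level about an upright hinge: 0 shut against the nose, grows as its free end is pressed inward (towards rack -y), stop at 0.62 rad; about 2.5 N at the free end to start it, 5 N at the stop; springs shut by itself.
- gate3 (a joint): sprung gate of hook 3, 8 mm bar 60 long, turning level about an upright hinge: 0 shut against the nose, grows as its free end is pressed inward (towards rack -y), stop at 0.62 rad; about 2.5 N at the free end to start it, 5 N at the stop; springs shut by itself.
- gate4 (a joint): sprung gate of hook 4, 8 mm bar 60 long, turning level about an upright hinge: 0 shut against the nose, grows as its free end is pressed inward (towards rack -y), stop at 0.62 rad; about 2.5 N at the free end to start it, 5 N at the stop; springs shut by itself.
- air_valve (a joint): angle of the valve lever about its upright axis: 0 = shut (lever points to rack -x, towards the robot, square to the pipe), 1.571 = fully open (lever along the pipe, to rack -y); grows counter-clockwise seen from above. Stays where it is left; turns with about 0.25 N m (3.5 N at 70 from the axis).
- valve_pivot (a point): on the valve lever's upright axis, at mid height of the lever, 101 above the bench. The lever is a black rubber-sleeved bar 16 wide and 10 high; only the pipe (top at 65) is under it.
- lever_end (a point): the free end of the valve lever, at its mid height, 95 from the axis; the sleeve starts 10 from the axis.
- spanner: steel spanner, 170 long, lying flat; not part of the job
- tape_roll: roll of brown tape lying flat, 100 across, 25 high; not part of the job
- blank_flange: plain steel disc 70 across with a low boss, 20 high, no ring; not part of the job
- hex_nut: dark steel nut, 30 across, 14 high; not part of the job
- parallel_block: bright steel bar 120 x 25 x 16 lying flat; not part of the job
Not all that is in view belongs to the job. Leave any red or turquoise look-alike of the eye_plate3 alone. What is shaped like the eye_plate2 but yellow is not meant.

How it is judged:
By the outcome, as a careful person would: the job done as asked, in the order asked, and still so for the second after the job is handed in, with the robot touching nothing.
Of eye_plate1, eye_plate2, eye_plate3, eye_plate4 only 3 to 4 are there at a start; the rules pass over those that are not, and their reading is None.
At some moment in a run one of eye_plate1, eye_plate2, eye_plate3, eye_plate4 may be knocked a few centimetres aside while the robot is not near it.
It also fails if it takes over 210 s, if anything falls off the work surface, if the arm or the gripper's body presses on something with over 40 N, if the wrist force passes 120 N, or if a joint passes its speed limit or range.

## Robot

A 6-joint arm with a two-finger parallel gripper is mounted at the origin on the work surface. World frame = base frame: x ahead of the robot, y to its left, z up, the work surface at z = 0. Lengths are in mm, angles in rad, forces in N, time in s.
With the tool pointing down it reaches from about 275 to 825 mm from the base axis. Payload 5.2 kg.
Tool frame: the origin (TCP) lies at the very end of the fingers, on their centre line; the grasp point (between the pads) lies 19 mm behind it; z points along the fingers, y is the line along which they close (so a half turn about z gives the same grasp; the last joint's range is limited). The gripper opens to 93 mm and grips with 3 to 60 N. Pads are 15 mm wide; open, the fingers measure 128 mm over their backs; the gripper's body (75 mm by 188 mm) begins 65 mm behind the grasp point.
Start: joints at [1.01, 0.259, 1.535, -0, 1.348, -0.203], TCP at [192.596, 515.181, 218.653] pointing down, gripper open.
Joint ranges: [-3.14, 3.14], [-0.91, 2.08], [0.19, 2.58], [-1.22, 4.36], [0.22, 2.71], [-3.12, 3.12]. Speed limits (rad/s): [2.57, 2.57, 3.14, 3.14, 3.14, 3.14].

## Interface

Orientations are given as [roll, pitch, yaw] about the fixed x, y, z axes, in that order (R = Rz(yaw) Ry(pitch) Rx(roll)).
In Python, from bench import robot gives the robot as it stands. The module is installed in compiled form; this text tells all that it offers. Calls block until the motion is done:
- robot.move_ptp(position, orientation): joint-space move of the TCP to a pose.
- robot.move_linear(position, ori=None, speed=150, f_stop=None): straight line of the TCP; ori=None keeps the orientation; speed is the mean speed in mm/s. With f_stop (N) it stops when the force on the tool has changed by that much, and returns True; else False.
- robot.move_j(angles): joint-space move.
- robot.move_gripper(opening): opening from 0.0 (shut) to 1.0 (fully open); the grip force is fixed at half the most; returns when the fingers have stopped.
- robot.sleep(seconds).
- robot.inverse_kinematics(position, orientation): joint angles nearest the present ones, or None.
- robot.get_image(name): name is "scene" or "top"; returns a dict with "img" (400x640x3 uint8, blue, green, red), "fovy" (degrees; the focal length in pixels is half the picture's height over the tangent of half this angle, whatever the lens; pixels are square), "cx", "cy" (the principal point, pixels), "eye" and "orientation" of the camera in the world. Camera axes: x right, y down, z forward; pixel columns grow to the right and rows downward; lengths in mm; the calibration is good to about 2 mm. A picture is of the moment at which its call begins. There is no depth.
A pose or a line that the arm cannot do raises robot.MotionError and nothing moves.
- robot.hand_in(): hands the job in; it is judged then, once.
Readings, each from a call of its own:
- robot.current_t(): time.
- robot.current_qpos(): joint angles.
- robot.current_joint_vel(): joint speeds.
- robot.current_joint_efforts(): joint torques, N m.
- robot.current_tcp_pos(): TCP position.
- robot.current_eef_rot(): TCP orientation.
- robot.current_contact_force(): force on the tool from outside, world axes, zero at the start.
- robot.current_ft_torque(): the same for the moment, N m.
- robot.current_gripper_width(): opening from 0.0 (shut) to 1.0 (fully open).
- robot.current_finger_force(): force on a finger pad.
Only numpy, scipy, OpenCV 4.12 (cv2) and the standard library are available. Lean on these libraries where they do the work, as an engineer would, in place of code of your own. Each camera call takes 0.05 s, during which the arm holds its last target. There are 200 camera calls.

## Working session

There is one attempt and no reset: what is moved stays moved. The work goes in short steps, each a Python script; the robot and the scene stay as the last script left them, time stands still between calls to the robot, and variables do not carry over. Pictures are saved under pics/ and viewed, at most 14 in all, crops included, and the job is handed in when it is done.

```bash
mkdir -p pics; ls; python3 - <<'E'
from bench import robot
import cv2
for n in("scene","top"):
    d=robot.get_image(n); cv2.imwrite(f"pics/{n}0.png",d["img"]); print(n,{k:v for k,v in d.items() if k!="img"})
print(robot.current_t(),robot.current_eef_rot())
E
```

```text
pics
scene {'fovy': 46.5260944350019, 'cx': 317.15868378198337, 'cy': 200.46278315498952, 'eye': array([ 925.60069689,  811.32929359, 1027.53892465]), 'orientation': array([-2.35184917, -0.00951756,  2.65334265])}
top {'fovy': 49.95215752494836, 'cx': 326.85012517553065, 'cy': 196.6656278526354, 'eye': array([ 238.79453554,   23.9720955 , 1198.28998898]), 'orientation': array([-2.92968114, -0.00591093, -1.67586905])}
0.1 [-3.13990682e+00 -3.61624710e-04  2.78384802e+00]
```

View pics/scene0.png

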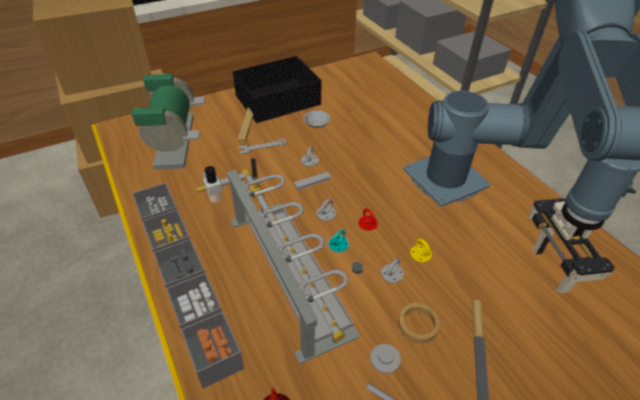

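View pics/top0.png

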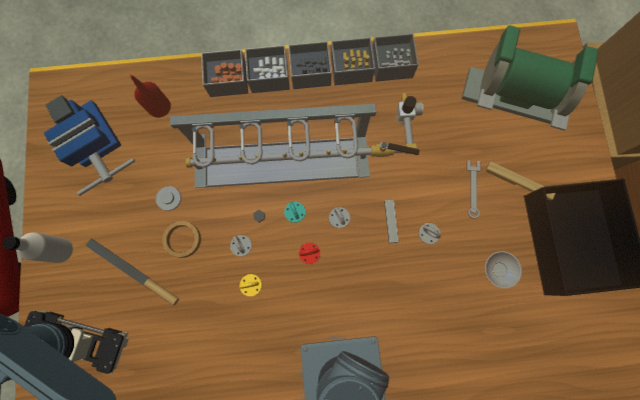

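Three grey eye plates in the top view: (240,245), (340,217) and (430,233). The red (310,253), turquoise (295,212) and yellow (250,285) ones are look-alikes, and (168,198) is the blank flange with no ring. The valve lever, pivot near (385,149), points right (-y), so it is fully open. I'll confirm in an enlarged crop.

```bash
cat > h.py <<'E'
import numpy as np, cv2
from scipy.spatial.transform import Rotation as R
from bench import robot
def cam(n): return robot.get_image(n)
def f(d): return 200/np.tan(np.radians(d["fovy"]/2))
def Rm(d): return R.from_euler("xyz",d["orientation"]).as_matrix()
def ray(d,px,z):
    v=Rm(d)@np.array([(px[0]-d["cx"])/f(d),(px[1]-d["cy"])/f(d),1]); e=d["eye"]
    return e+v*(z-e[2])/v[2]
def proj(d,p):
    c=Rm(d).T@(np.asarray(p,float)-d["eye"]); return np.array([d["cx"]+f(d)*c[0]/c[2],d["cy"]+f(d)*c[1]/c[2]])
E
python3 - <<'E'
from h import *
d=cam("top"); a=d["img"][90:265,160:450]; cv2.imwrite("pics/t1.png",cv2.resize(a,(800,483),interpolation=cv2.INTER_CUBIC))
s=cam("scene"); a=s["img"][140:370,190:440]; cv2.imwrite("pics/s1.png",cv2.resize(a,(652,600),interpolation=cv2.INTER_CUBIC))
for n,p in dict(a=(240,245),b=(340,217),c=(430,233)).items(): print(n,ray(d,p,5).round())
E
```

```text
a [382. 244.   5.]
b [431. -41.   5.]
c [ 360. -286.    5.]
```

View pics/t1.png

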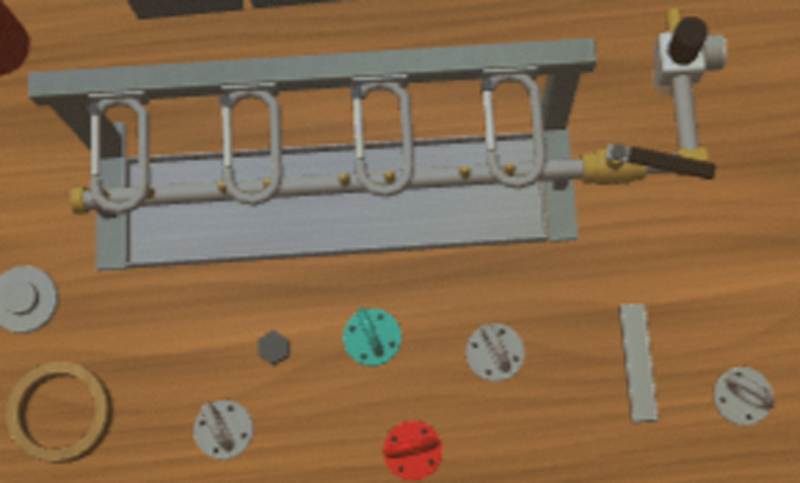

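View pics/s1.png

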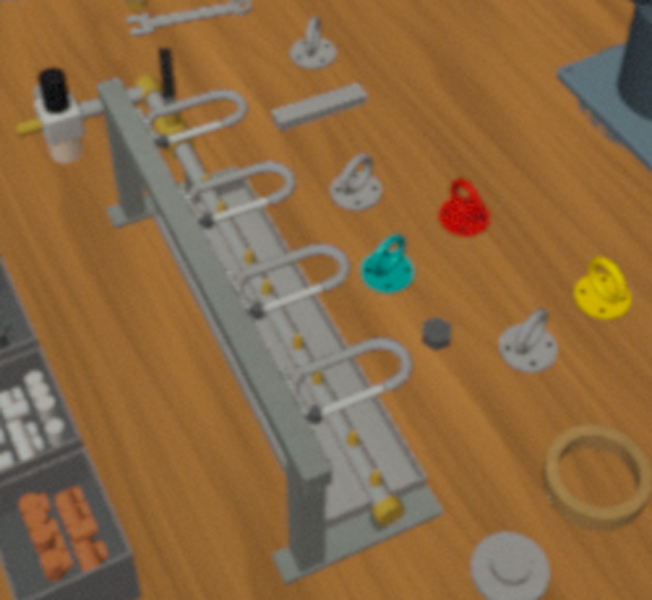

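The crop confirms three grey plates with upright rings, t1 pixels (222,430), (495,352) and (744,395). The fourth is absent. The four hook bends reach down to about (120,211), (252,203), (385,193) and (515,186). The lever runs from the pivot at (618,154) to (713,170). Next I'll compute poses.

```bash
cat >> h.py <<'E'
def plates(d,approx,show=False):
    """grey plates in the top view: foot centre (z~5 rim) and ring azimuth, near approximate pixels"""
    out=[]
    img=d["img"]; hsv=cv2.cvtColor(img,cv2.COLOR_BGR2HSV)
    m=((hsv[...,1]<60)).astype(np.uint8)
    for (u,v) in approx:
        w=np.zeros_like(m); cv2.circle(w,(int(u),int(v)),17,1,-1); mm=cv2.morphologyEx(m&w,cv2.MORPH_CLOSE,np.ones((5,5),np.uint8))
        c=max(cv2.findContours(mm,cv2.RETR_EXTERNAL,cv2.CHAIN_APPROX_NONE)[0],key=cv2.contourArea)
        (eu,ev),ax,_=cv2.fitEllipse(cv2.convexHull(c)); out.append(((eu,ev),ax,ray(d,(eu,ev),4)))
    return out
E
python3 - <<'E'
from h import *
d=cam("top"); k=290/800
T=lambda p:(160+(p[0]+.5)*k-.5,90+(p[1]+.5)*k-.5)
for p in plates(d,[(240,245),(340,217),(430,233)]): print(np.round(p[0],1),np.round(p[1],1),p[2].round(1))
# rack: bend outer extremes
W=np.array([ray(d,T(p),170)[:2] for p in [(515,186),(385,194),(252,203),(120,211)]])
M=np.array([[-112,y] for y in (-180,-60,60,180)],float)
a=W-W.mean(0);b=M-M.mean(0); th=np.arctan2((b[:,0]*a[:,1]-b[:,1]*a[:,0]).sum(),(a*b).sum())
Rr=np.array([[np.cos(th),-np.sin(th)],[np.sin(th),np.cos(th)]]); o=W.mean(0)-Rr@M.mean(0)
print("rack",th,o,(W-(M@Rr.T+o)).round(1).tolist())
pv=ray(d,T((618,154)),104)[:2];le=ray(d,T((713,170)),101)[:2]
for q in(pv,le): print("valve world",q,"rack",Rr.T@(q-o))
# predicted rack features overlaid for checking; s1 scene overlay too
s=cam("scene")
def rk(x,y,z): return [*(Rr@[x,y]+o),z]
for n,dd,x0,y0,w,h,sc in(("top",d,160,90,290,175,2.75),("scene",s,190,140,250,230,2.6)):
    im=cv2.resize(dd["img"][y0:y0+h,x0:x0+w],None,fx=sc,fy=sc,interpolation=cv2.INTER_CUBIC)
    def P(p,c): u=proj(dd,p); cv2.circle(im,(int((u[0]-x0+.5)*sc),int((u[1]-y0+.5)*sc)),2,c,-1)
    for y in(-180,-60,60,180):
        for t in np.linspace(-np.pi/2,np.pi/2,7): P(rk(-85-22*np.cos(t),y+22*np.sin(t),170),(0,0,255))
        P(rk(-75,y+22,170),(0,255,0)); P(rk(-12,y+22,170),(0,255,0)); P(rk(-75,y-22,170),(0,0,255));P(rk(0,y-22,170),(0,0,255))
    for y in(-260,260):
        for x in(0,25): P(rk(x,y,182.5),(255,0,0))
    cv2.imwrite(f"pics/ov_{n}.png",im)
E
```

```text
[240.4 245. ] [20.9 21. ] [381.9 243.1   4. ]
[338.9 217.1] [20.2 20.7] [431.5 -37.6   4. ]
[428.9 233. ] [19.8 21.1] [ 360.6 -283.1    4. ]
rack -0.036876725825874375 [672.26007073 109.50693077] [[0.0, 1.8], [0.2, -0.3], [-0.3, -0.1], [0.1, -1.4]]
valve world [ 595.82737866 -173.27836337] rack [ -65.95489544 -285.41098572]
valve world [ 571.1386739  -263.48274691] rack [ -87.30112666 -376.46427431]
```

View pics/ov_top.png

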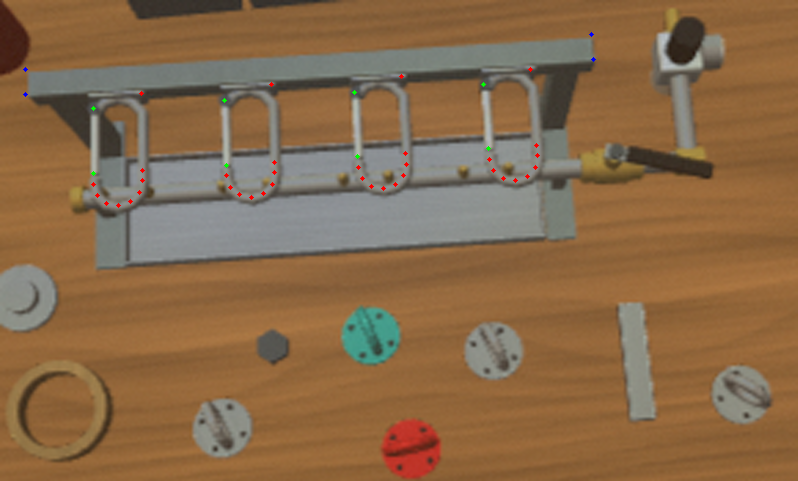

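View pics/ov_scene.png

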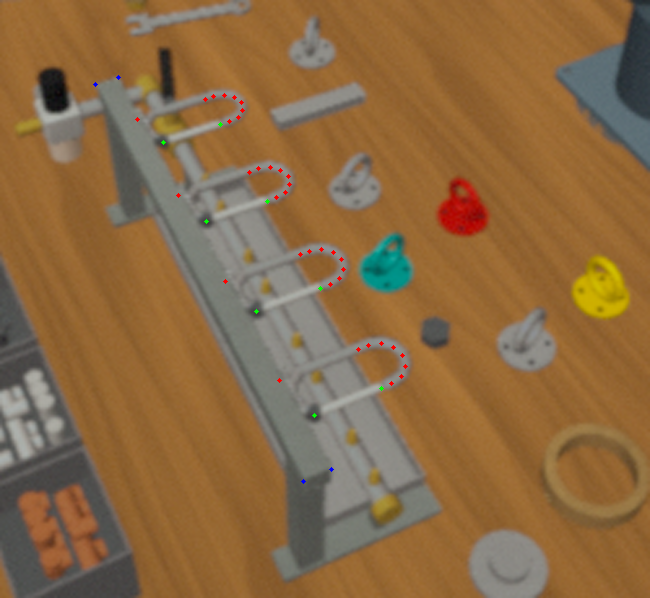

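The overlay fits within about 3 px at the bends in both views. The lever sits at about 77°. Next I'll triangulate the lever, rail ends and regulator knob across the two views, and get the ring azimuths.

```bash
cat >> h.py <<'E'
def tri(d,u,s,v):
    A=[];b=[]
    for c,p in((d,u),(s,v)):
        w=Rm(c)@np.array([(p[0]-c["cx"])/f(c),(p[1]-c["cy"])/f(c),1]); w/=np.linalg.norm(w)
        Q=np.eye(3)-np.outer(w,w); A.append(Q); b.append(Q@c["eye"])
    x=np.linalg.lstsq(np.vstack(A),np.hstack(b),rcond=None)[0]
    return x, np.linalg.norm(A[0]@x-b[0])+np.linalg.norm(A[1]@x-b[1])
E
python3 - <<'E'
from h import *
d=cam("top");s=cam("scene"); k=290/800
T=lambda p:(160+p[0]*k,90+p[1]*k); S=lambda p:(190+p[0]/2.608,140+p[1]/2.608)
for n,p,q in [("lever end",(713,170),(165,50)),("sleeve start",(628,153),(167,97)),("knob",(690,20),(52,70)),
  ("rail L front top",(30,103),(328,470)),("rail L back",(30,75),(298,484)),("rail R front",(594,66),(121,81)),("rail R back",(594,40),(99,88)),
  ("hk4 bend",(118,207),(409,362)),("hk1 bend",(515,182),(244,104)),("gate4 knob",(97,98),(315,414)),("gate1 knob",(489,75),(163,142))]:
    x,e=tri(d,T(p),s,S(q)); print(n,x.round(1),round(e,1))
# lever from dark mask
for n,c,r in(("top",d,(378,425,138,160)),("scene",s,(246,262,150,182))):
    a=c["img"][r[2]:r[3],r[0]:r[1]].max(2)<60; y,x=np.nonzero(a); print(n,cv2.minAreaRect(np.c_[x+r[0],y+r[2]].astype(np.float32)))
# ring: dark pixels inside foot
for u,v in[(240.4,245),(338.9,217.1),(428.9,233)]:
    g=cv2.cvtColor(d["img"],cv2.COLOR_BGR2GRAY)[int(v)-12:int(v)+13,int(u)-12:int(u)+13]
    print(g.tolist() if 0 else "") ; cv2.imwrite(f"pics/r{int(u)}.png",cv2.resize(d["img"][int(v)-16:int(v)+17,int(u)-16:int(u)+17],(264,264),interpolation=cv2.INTER_CUBIC))
def sc(p): u=proj(s,p); return int(u[0]),int(u[1])
ims=[cv2.imread(f"pics/r{u}.png") for u in(240,338,428)]
for p in[(382,243,20),(431,-38,20),(360,-283,20)]:
    u,v=sc(p); ims.append(cv2.resize(s["img"][v-20:v+20,u-20:u+20],(264,264),interpolation=cv2.INTER_CUBIC)); print("scene ctr",u,v)
cv2.imwrite("pics/rings.png",np.vstack([np.hstack(ims[:3]),np.hstack(ims[3:])]))
E
```

```text
lever end [ 569.9 -264.    99.8] 1.5
sleeve start [ 598.  -185.8   97.6] 2.4
knob [ 710.4 -254.2  132.9] 6.6
rail L front top [679.3 365.8 172.6] 6.8
rail L back [706.4 365.4 172.5] 5.7
rail R front [ 659.1 -150.7  174.1] 0.4
rail R back [ 684.1 -153.5  172.8] 2.0
hk4 bend [569.9 296.3 163.8] 5.5
hk1 bend [556.4 -65.1 167.7] 2.1
gate4 knob [670.7 309.4 173.6] 9.8
gate1 knob [657.2 -50.6 171.2] 9.1
top ((403.1058654785156, 149.02352905273438), (29.9364070892334, 4.772470474243164), 12.528807640075684)
scene ((253.54949951171875, 167.49505615234375), (17.214143753051758, 2.786104202270508), 84.2894058227539)



scene ctr 393 269
scene ctr 326 208
scene ctr 310 155
```

View pics/rings.png

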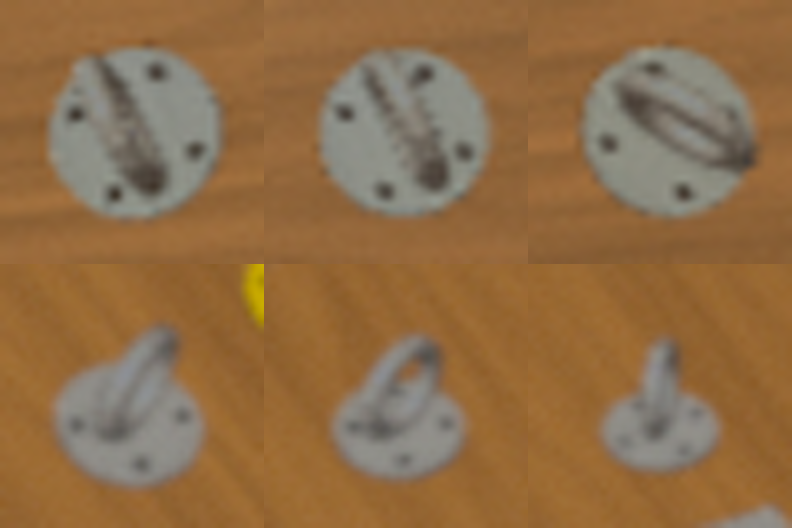

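From the crops, using the foot's bolt holes, the ring runs halfway between the two hole diagonals. In the top pixels, a runs along (.42,.91), b likewise, and c along about (.85,.5). All three plates are clean grey with rings. Now the valve.

```bash
cat >> h.py <<'E'
pi=np.pi
th=-0.037; o=np.array([670.5,109.0]); PIV=np.array([598,-173.5])
def rw(x,y): c,s=np.cos(th),np.sin(th); return o+np.array([c*x-s*y,s*x+c*y])
def down(yaw): return [pi,0,(yaw+pi)%(2*pi)-pi]
def lev(a,r=82,z=94):
    """pose over the lever at valve angle a"""
    phi=th+pi+a; return [*(PIV+r*np.array([np.cos(phi),np.sin(phi)])),z],down(phi+pi)
def snap(n,tag,r,sc):
    d=cam(n); cv2.imwrite(f"pics/{tag}.png",cv2.resize(d["img"][r[2]:r[3],r[0]:r[1]],None,fx=sc,fy=sc,interpolation=cv2.INTER_CUBIC)); return d
E
python3 - <<'E'
from h import *
p=robot.current_tcp_pos(); robot.move_linear([p[0],p[1],330])
P,O=lev(1.32); robot.move_ptp([P[0],P[1],250],O); robot.move_gripper(.42)
print(robot.move_linear(P,speed=100,f_stop=6),robot.current_tcp_pos()); robot.move_gripper(.2); print(robot.current_gripper_width(),robot.current_qpos())
for a in np.arange(1.2,0.05,-.15):
    P,O=lev(a); print(round(a,2),robot.move_linear(P,O,speed=80,f_stop=25),robot.current_contact_force().round(1))
for a in(.08,0,-.05): 
    P,O=lev(a); h=robot.move_linear(P,O,speed=40,f_stop=15); print(a,h,robot.current_contact_force().round(1))
    if h: break
robot.move_gripper(.42); q=robot.current_tcp_pos(); robot.move_linear([q[0],q[1],260]); P=rw(-330,-285); robot.move_ptp([*P,330],O)
snap("top","v1",(340,470,100,200),6); print(robot.current_t())
E
```

```text
False [ 575.16133319 -252.40733281   94.74087208]
0.20309685863054375 [-5.90944456e-01  4.96576565e-01  1.49985533e+00 -2.05573447e-04
  1.14583059e+00 -3.03054415e-01]
1.2 False [-0.8  0.2  0.5]
1.05 False [ 0.9  0.2 -0.1]
0.9 False [0.5 0.7 0.4]
0.75 False [ 0.   0.8 -0.8]
0.6 False [ 0.6  0.6 -0.6]
0.45 False [ 0.  -0.4  1. ]
0.3 False [-0.6  0.6 -0.3]
0.15 False [ 0.  -0.1  0.3]
0.08 False [-0.2 -0.7  0.1]
0 False [ 0.8 -0.7 -1.2]
-0.05 False [ -0.1 -10.9  -3.7]
13.5083
```

View pics/v1.png

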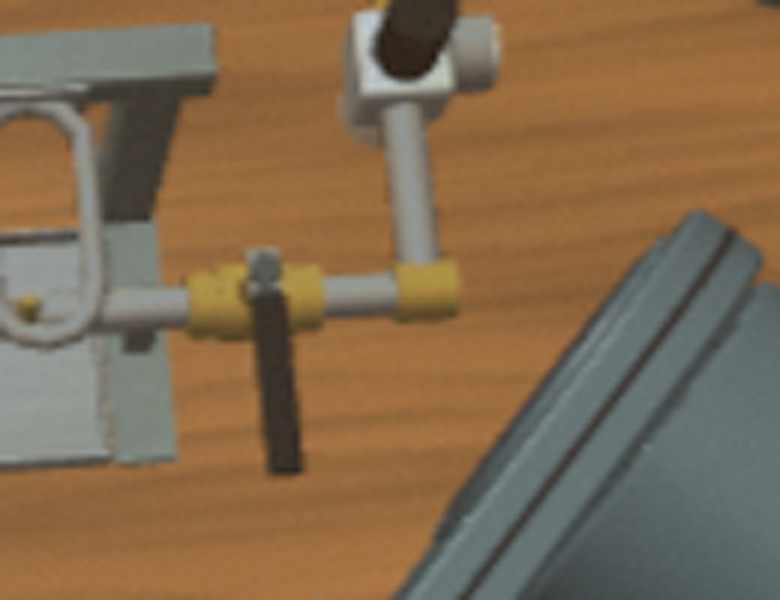

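The lever now points at -x, from (268,295) to (285,470) in the crop. I'll check its angle numerically, probe the bend of hook 2 for x, and re-detect the plates.

```bash
cat >> h.py <<'E'
def levang(d,box):
    r=box; a=(d["img"][r[2]:r[3],r[0]:r[1]].max(2)<70).astype(np.uint8)
    n,l,st,_=cv2.connectedComponentsWithStats(a); i=1+st[1:,4].argmax(); y,x=np.nonzero(l==i)
    W=np.array([ray(d,(u+r[0],v+r[2]),105)[:2] for u,v in zip(x,y)])
    v=np.linalg.svd(W-W.mean(0))[2][0]; v*=-np.sign(v[0]+v[1])
    return (np.arctan2(v[1],v[0])-th-pi+pi)%(2*pi)-pi, len(x), W.mean(0)
def holes(d,c,rad=10):
    """plate foot + ring direction from the four dark bolt holes is done by eye; here: foot ellipse only"""
E
python3 - <<'E'
from h import *
d=cam("top"); print("valve",levang(d,(375,400,147,182)))
# pipe direction for reference
k=1/6; q=[ray(d,(340+u*k,100+v*k),55)[:2] for u,v in((110,308),(370,295))]; e=q[0]-q[1]; print("pipe dir vs rack y",np.arctan2(-e[0],e[1])-th)
# plates: centre and ring azimuth from hole pixels
H={"a":((240-16,245-16),[(157,72),(113,193),(77,114),(195,150)]),"b":((338-16,217-16),[(159,74),(121,191),(81,112),(201,152)]),"c":((428-16,233-16),[(127,68),(155,191),(81,143),(201,117)])}
for n,(of,h) in H.items():
    w=np.array([ray(d,((u+.5)/8-.5+of[0],(v+.5)/8-.5+of[1]),5)[:2] for u,v in h]); c=w.mean(0)
    A=w[0]-w[1];B=w[2]-w[3]; A/=np.linalg.norm(A);B/=np.linalg.norm(B)
    az=[np.degrees(np.arctan2(*(A+B)[::-1]))%180,np.degrees(np.arctan2(*(A-B)[::-1]))%180]; print(n,c.round(1),"bisectors",np.round(az,1))
for p in plates(d,[(240,245),(340,217),(430,233)]): print(p[2].round(1))
# probe hook2 bend from front: tool y along rack x, closed
robot.move_gripper(0)
yaw=th-pi/2 
P=rw(-200,-60); print([robot.inverse_kinematics([*P,160],down(y)) for y in(th-pi/2,th+pi/2)])
E
```

```text
valve (np.float64(0.008026309372704432), 148, array([ 545.15845895, -171.96759408]))
pipe dir vs rack y -0.013919984502775061
a [381.6 242.5] bisectors [ 21.7 111.7]
b [431.3 -38.2] bisectors [ 20.6 110.6]
c [ 361.  -283.8] bisectors [ 50.1 140.1]
[381.9 243.1   4. ]
[399.3 -53.8   4. ]
[ 362.  -286.4    4. ]
[array([-1.17145216e-01,  1.69149143e-01,  1.80250169e+00, -4.44089210e-16,
        1.16994182e+00,  3.06144744e+00]), array([-1.17145216e-01,  1.69149143e-01,  1.80250169e+00, -4.44089210e-16,
        1.16994182e+00, -8.01452161e-02])]
```

```bash
python3 - <<'E'
from h import *
O=down(th+pi/2)
P=rw(-180,-60); robot.move_ptp([*P,250],O); robot.move_linear([*P,163],speed=150)
h=robot.move_linear([*rw(-115,-60),163],speed=20,f_stop=3); q=robot.current_tcp_pos(); 
c,s=np.cos(th),np.sin(th); v=q[:2]-o; print("touch",h,q,"rack x",c*v[0]+s*v[1],"expect",-112-17.5)
robot.move_linear([*P,163]); robot.move_linear([*P,300])
robot.move_ptp([250,420,330],O)
d=snap("top","t2",(220,460,120,300),3.3); print(robot.current_t())
E
```

```text
touch True [541.37774387  53.75045978 162.42150517] rack x -126.99011543379437 expect -129.5
21.7333
```

View pics/t2.png

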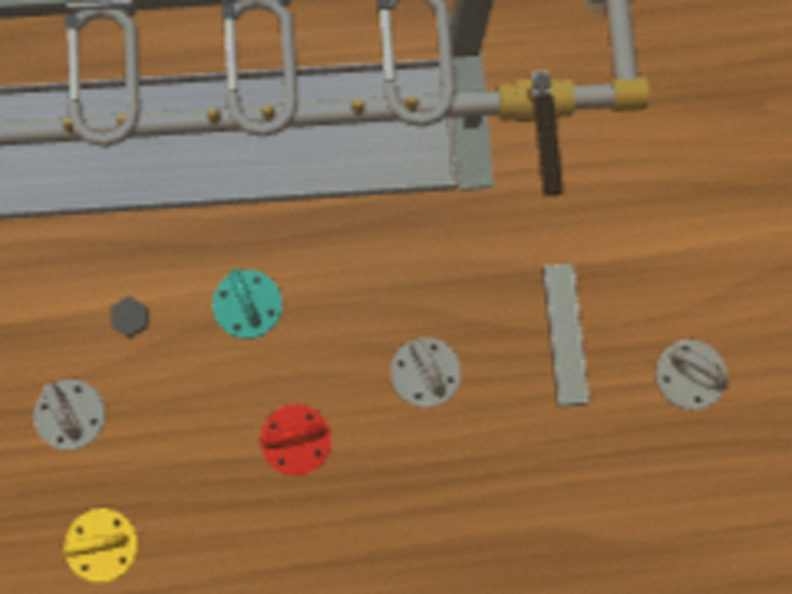

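Plate b has been knocked to t2 (426,372), image pixel (349,233), and the valve is shut. The touch gives a rack x correction of +2. Next, plate a goes on hook 4.

```bash
cat >> h.py <<'E'
o=np.array([672.5,109.3]); HO=down(th+pi/2); OFF=16
def hk(n,x,y,z): return [*rw(-85+x,-300+120*n+y),z]
def fc(): return robot.current_contact_force().round(1)
def pick(c,az):
    O=down(np.radians(az)); p=robot.current_tcp_pos(); robot.move_linear([p[0],p[1],300],speed=250)
    robot.move_ptp([*c,150],O); robot.move_gripper(.5)
    print("down hit",robot.move_linear([*c,30+OFF],speed=100,f_stop=6)); robot.move_gripper(0)
    print("width mm",93*robot.current_gripper_width()); robot.move_linear([*c,270],speed=200); print("lift",fc())
def hang(n,y0=60):
    robot.move_ptp(hk(n,-130,y0,270),HO); robot.move_linear(hk(n,-130,y0,163+OFF),speed=150); print("at front",fc())
    print("in",robot.move_linear(hk(n,22,y0,163+OFF),speed=80,f_stop=8),fc())
E
python3 - <<'E'
from h import *
d=cam("top"); of=(220,120)
w=np.array([ray(d,((u+.5)/3.3-.5+of[0],(v+.5)/3.3-.5+of[1]),5)[:2] for u,v in((433,347),(420,395),(398,367),(453,379))]); c=w.mean(0)
A=w[0]-w[1];B=w[2]-w[3]; A/=np.linalg.norm(A);B/=np.linalg.norm(B); print("b",c.round(1),np.degrees(np.arctan2(*(A+B)[::-1]))%180,np.degrees(np.arctan2(*(A-B)[::-1]))%180)
print([p[2].round(1) for p in plates(d,[(349,233),(240,245)])])
pick([381.7,242.8],21.7); hang(4)
a=snap("scene","h4",(270,370,240,330),5); b=snap("top","h4t",(185,285,105,175),5); print(robot.current_t())
cv2.imwrite("pics/h4c.png",cv2.resize(np.vstack([cv2.imread("pics/h4.png"),cv2.imread("pics/h4t.png")]),None,fx=.7,fy=.7,interpolation=cv2.INTER_AREA))
E
```

```text
b [385.6 -60.1] 24.977043496933607 114.97704349693362
[array([385.9, -59.3,   4. ]), array([381.9, 243. ,   4. ])]
down hit False
width mm 9.145798651528441
lift [-1.2  0.5 -2.7]
at front [-0.6  0.2 -2.4]
in False [ 0.8 -0.5 -2.2]
30.9917
```

View pics/h4c.png

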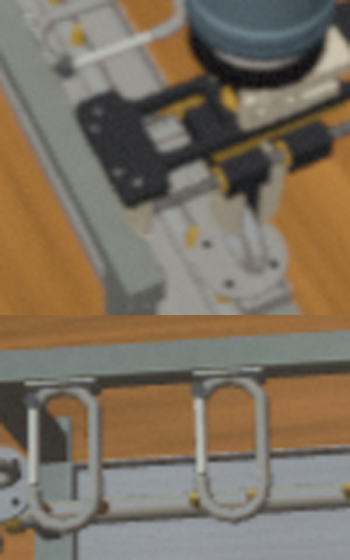

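The plate is held upright beside hook 4's gate, with its foot edge at left (5,480) in the lower panel. Now I'll push it through the gate.

```bash
cat >> h.py <<'E'
def snapin(n):
    z=163+OFF
    for y in(48,40,32,24): robot.move_linear(hk(n,22,y,z),speed=50); print("y",y,fc())
    for x in(12,2,-6): robot.move_linear(hk(n,x,24,z),speed=50); print("x",x,fc())
    robot.move_linear(hk(n,-8,20,z),speed=40); print("bend",fc())
def release(n):
    robot.move_linear(hk(n,-8,20,161+OFF),speed=20); print("low",fc()); robot.move_gripper(.3); robot.sleep(.3); print(fc())
    robot.move_linear(hk(n,-8,20,270),speed=100)
E
python3 - <<'E'
from h import *
snapin(4); d=cam("top"); cv2.imwrite("pics/x.png",d["img"]); 
release(4); robot.move_ptp(hk(4,-250,-150,320),HO); robot.sleep(.5)
snap("scene","g4",(290,370,240,310),5); snap("top","g4t",(185,265,105,165),5); print(robot.current_t())
cv2.imwrite("pics/g4c.png",np.vstack([cv2.imread("pics/g4.png"),cv2.imread("pics/g4t.png")])[:,:])
cv2.imwrite("pics/g4c.png",cv2.resize(cv2.imread("pics/g4c.png"),None,fx=.9,fy=.9))
E
```

```text
y 48 [-0.4  3.5 -2.5]
y 40 [-0.6  4.5 -1.1]
y 32 [-0.2  5.8 -2.8]
y 24 [-1.3  5.1 -2.5]
x 12 [-5.2  3.3 -0.6]
x 2 [ 0.  -0.5 -1.6]
x -6 [-0.1  0.5 -2.2]
bend [-0.   0.4 -1.6]
low [-0.4 -0.1 -2. ]
[-0.6  0.1 -0.6]
37.5583
```

View pics/g4c.png

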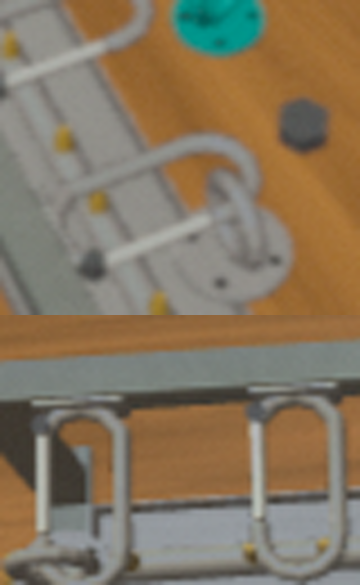

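Plate 1 hangs in the bend of hook 4 with the gate shut: lower panel (50,565), gate straight. Next: plate b to hook 3, then c to hook 2, each with a fresh position check.

```bash
cat > run.py <<'E'
from h import *
import sys
def go(c,az,n,hold=True):
    d=cam("top"); m=plates(d,[proj(d,[*c,4])])[0][2][:2]; print("check",m.round(1))
    if np.linalg.norm(m-c)>4: sys.exit("moved")
    pick(c,az); hang(n); snapin(n); release(n)
E
python3 - <<'E'
from run import *
go(np.array([385.7,-59.8]),25,3)
robot.move_ptp(hk(3,-250,150,330),HO); robot.sleep(.3)
go(np.array([361.3,-284.8]),50.1,2)
robot.move_ptp(hk(2,-300,250,330),HO); robot.sleep(.5)
snap("scene","g3",(240,360,170,310),4); snap("top","g3t",(185,365,100,185),4); print(robot.current_t())
a=cv2.imread("pics/g3.png"); b=cv2.imread("pics/g3t.png"); 
cv2.imwrite("pics/g3.png",cv2.resize(a,None,fx=1,fy=1)); 
E
```

```text
check [385.9 -59.3]
down hit False
width mm 9.038530528921067
lift [-0.9  0.3 -2.3]
at front [-0.2 -0.4 -2.7]
in False [-0.2 -0.4 -2.7]
y 48 [-0.7  3.2 -0.7]
y 40 [-0.   4.  -1.7]
y 32 [-0.1  5.6 -2.5]
y 24 [-1.8  5.7 -2.3]
x 12 [-5.3  2.4 -1.5]
x 2 [ 0.3  0.  -2.2]
x -6 [ 0.4 -0.7 -2. ]
bend [-0.6  0.4 -2.6]
low [-0.4  0.4 -2.1]
[-0.3  0.  -0. ]
check [ 360.5 -283.1]
down hit False
width mm 8.880628533540044
lift [ 0.4  0.4 -2.3]
at front [-0.3 -0.1 -2.2]
in False [ 0.8 -1.  -2.5]
y 48 [-0.8  2.5 -1.2]
y 40 [ 0.1  4.5 -0.2]
y 32 [ 0.2  6.  -1.2]
y 24 [-1.   5.7 -1.7]
x 12 [-4.9  2.7 -1.6]
x 2 [-0.1 -0.6 -2. ]
x -6 [-0.1 -0.1 -1.4]
bend [ 0.4 -1.1 -1.9]
low [ 0.3 -0.1 -1.8]
[ 0.8 -0.5  0.3]
70.1083
```

View pics/g3.png

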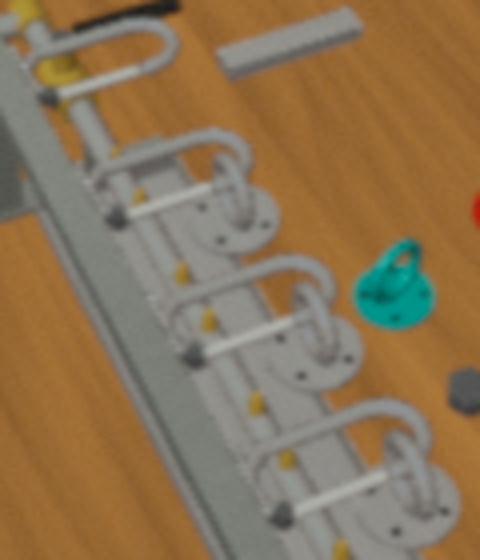

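View pics/g3t.png

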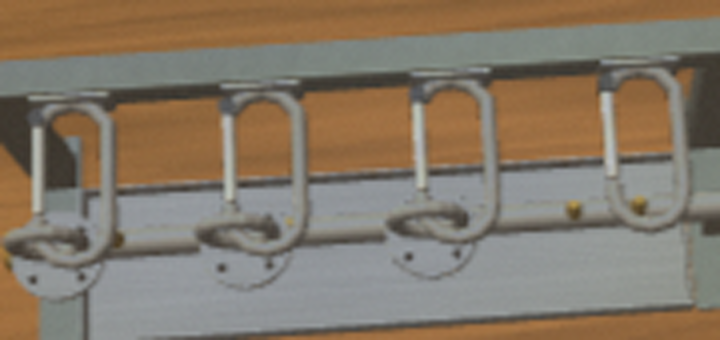

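All three plates hang behind straight, shut gates on hooks 2, 3 and 4. Now I'll open the valve to 45°.

```bash
python3 - <<'E'
from h import *
P,O=lev(0); robot.move_ptp([P[0],P[1],300],O); robot.move_gripper(.42)
print(robot.move_linear(P,speed=100,f_stop=6)); robot.move_gripper(.2)
for a in(.12,.24,.36,.48,.6,.7,.785): 
    P,O=lev(a); h=robot.move_linear(P,O,speed=60,f_stop=25); print(a,h,fc())
robot.move_gripper(.42); q=robot.current_tcp_pos(); robot.move_linear([q[0],q[1],300]); robot.move_ptp([250,420,330],HO); robot.sleep(1.5)
d=cam("top"); print(levang(d,(378,420,147,182)),robot.current_t()); im=d["img"].copy(); im[300:400,400:640]=cv2.resize(im[145:180,365:449],(240,100),interpolation=cv2.INTER_CUBIC)
cv2.imwrite("pics/fin.png",im)
E
```

```text
False
0.12 False [-0.5  0.2  0.2]
0.24 False [ 0.6  0.8 -0.6]
0.36 False [ 0.3 -0.5 -0.3]
0.48 False [0.5 0.3 0.8]
0.6 False [ 0.6 -0.5 -0.6]
0.7 False [-0.4 -0.1 -0.1]
0.785 False [-0.1 -0.6 -0.1]
(np.float64(0.7622601627948189), 164, array([ 558.57388628, -207.90475948])) 83.5667
```

View pics/fin.png

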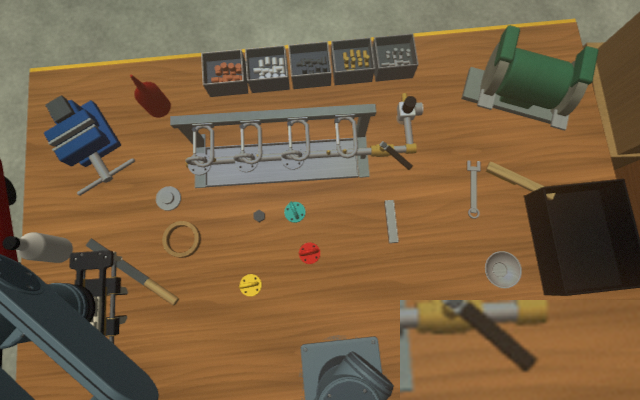

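The final view shows the lever at about 44°, running from pivot (385,148) to (410,167). The plates are still hanging, at (198,160), (248,158) and (295,157), and no fourth grey plate is on the bench. Handing in.

```bash
python3 -c "
from bench import robot
print(robot.hand_in())"
```

```text
the job is handed in; nothing more can be done
None
```

The air valve was shut first, then all three eye plates present were hung on hooks 2, 3 and 4 behind closed gates; the valve was then opened to about 44° (45° asked), and the job is handed in.

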